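# Mount the cutter carriage on the dough guide rail and clamp it

### The arm

A 6-joint arm with a two-finger parallel gripper is mounted at the origin on the work surface. World frame = base frame: x ahead of the robot, y to its left, z up, the work surface at z = 0. Lengths are in m, angles in rad, forces in N, time in s.
With the tool pointing down it reaches from about 0.3 to 0.825 m from the base axis. Payload 5.4 kg.
Tool frame: the origin (TCP) lies at the very end of the fingers, on their centre line; the grasp point (between the pads) lies 19 mm behind it; z points along the fingers, y is the line along which they close (so a half turn about z gives the same grasp; the last joint's range is limited). The gripper opens to 92 mm and grips with 3 to 60 N. Pads are 20 mm wide; open, the fingers measure 128 mm over their backs; the gripper's body (75 mm by 189 mm) begins 69 mm behind the grasp point.
Start: joints at [-1.449, 0.158, 1.597, -0, 1.386, -0.21], TCP at [0.187, -0.544, 0.215] pointing down, gripper open.
Joint ranges: [-2.91, 2.91], [-0.94, 2.29], [0.18, 2.7], [-1.29, 4.43], [0.17, 2.64], [-3, 3]. Speed limits (rad/s): [2.57, 2.57, 3.14, 3.14, 3.14, 3.14].

### API

Orientations are given as a rotation vector (axis times angle).
In Python, from workcell import bot gives the robot as it stands. Calls block until the motion is done:
- bot.goto(position, orientation): joint-space move of the TCP to a pose.
- bot.line_to(position, rot=None, max_speed=0.15): straight line of the TCP; rot=None keeps the orientation; max_speed is the mean speed in m/s.
- bot.set_joints(angles): joint-space move.
- bot.set_gripper(opening, newtons=None): opening from 0.0 (shut) to 1.0 (fully open); newtons is the grip in N (None keeps the last); returns when the fingers have stopped.
- bot.hold(seconds).
- bot.inverse_kinematics(position, orientation): joint angles nearest the present ones, or None.
- bot.read_camera(name): name is "scene" or "top" or "wrist"; returns a dict with "pixels" (420x560x3 uint8, blue, green, red), "fx", "fy", "cx", "cy" (pixels), "R" (3x3) and "t" (3): a world point X has camera coordinates R X + t. Camera axes: x right, y down, z forward; pixel columns grow to the right and rows downward; lengths in m; the calibration is good to about 2 mm. The wrist camera is an equidistant fisheye: a pixel r from the principal point sees the ray r / f radians off the axis. A picture is of the moment at which its call begins. There is no depth.
A pose or a line that the arm cannot do raises bot.MotionError and nothing moves.
- bot.job_done(): hands the job in; it is judged then, once.
Readings, each from a call of its own:
- bot.current_clock(): time.
- bot.current_joints(): joint angles.
- bot.current_joint_vel(): joint speeds.
- bot.current_effort(): joint torques, N m.
- bot.current_ee_pos(): TCP position.
- bot.current_tool_rot(): TCP orientation.
- bot.current_contact_force(): force on the tool from outside, world axes, zero at the start.
- bot.current_ft_torque(): the same for the moment, N m.
- bot.current_opening(): opening from 0.0 (shut) to 1.0 (fully open).
- bot.current_grip_force(): force on a finger pad.
Only numpy, scipy, OpenCV 4.12 (cv2) and the standard library are available. Lean on these libraries where they do the work, as an engineer would, in place of code of your own. Each camera call takes 0.05 s, during which the arm holds its last target. There are 200 camera calls.

### The job

Fit the dough-cutter carriage to its guide: slide it onto the dovetail rail from the open end, gently, until it is felt to rest against the stop. Then tighten its side clamp knob clockwise until the clamp bites firmly, without forcing anything, let go, and leave the other things on the counter alone.

Things in the scene. Friction and masses are not known exactly. Their poses are not given: they have to be found in the camera images.
- rail: The dough guide, fixed to the counter: white plastic base plate 230 x 130 x 13 mm with an aluminium dovetail rail along its middle. Origin on the counter; its x axis runs along the rail from the open end (x = -100 mm) towards the far end (x = +120 mm), z up. Flanks undercut at 45 degrees from half-width 14 mm at z = 18 mm to 23 mm at z = 27 mm; above, a head of half-width 20 mm up to z = 43 mm.
- rail_end (a point): Middle of the top edge of the rail at its open end: rail frame (-100, 0, 43) mm. The carriage fits on only from here, its x axis along the rail's x axis. The rail's first 16 mm taper, by about 2 mm on each side and on top, as a lead-in.
- rail_seat (a point): Point on the rail's centre line at rail frame (0, 0, 17) mm, axes as the rail's. A carriage on the rail has its origin on the line along x through this point (17 mm above the counter, 4 mm above the base plate), with 1.4 mm of play either way sideways, or 1.4 mm upwards when centred; the two share the same 1.4 mm.
- rail_strip_groove (a point): Rail frame (0, 20, 37) mm, on the +y side of the rail's head, where a brass strip runs along the rail for the clamp shoe to press on. How far the strip stands out (0 to 2.8 mm) differs from time to time and is not measured.
- carriage: Grey plastic cutter carriage, about 0.4 kg (varies), starting upright on the counter: saddle 70 (x) x 64 (y) x 36 mm with a dovetail channel along x, open below; a grip block on top; a 44 mm steel cutting wheel on the -y side (to y = -50 mm); on the +y side a lug (to y = 86 mm, top at z = 20 mm) with the clamp knob. Origin: centre of the saddle's underside; x is the way it slides on, z up.
- carriage_grip (a point): Point to grip: on the middle of the grip block, 58 mm above the carriage's origin. The block is 40 (x) x 30 (y) mm, from z = 36 to 73 mm above the origin; pinch it across y with the fingers straight down.
- carriage_front (a point): Middle of the front face of the carriage, 35 mm ahead (x) of its origin and 31 mm above it: the face that meets the stop. It must not be pushed against the stop with more than 20 N.
- knob_grip (a point): Middle of the clamp knob's bar, at (0, 68, 44) mm in the carriage's frame. The bar is black, 44 (its x) x 12 x 26 mm tall, spans z = 26 to 52 mm above the carriage's origin, 6 mm clear of the lug below, and turns on a vertical axis through this point. The point's x axis lies along the bar; with the knob at 0 that is the carriage's x axis.
- knob_axis (a point): The knob's axis at the top of the lug, carriage frame (0, 68, 20) mm; it does not turn with the knob. Turning the knob moves the shoe 5 mm per rad against the rail's strip; this first draws the carriage over to its +y side by its play, then wedges it. Fingers that pinch the bar stiffly can hold the carriage back from moving over: then let go and tighten again.
- knob (a joint): Angle of the clamp knob (rad), grows clockwise from above = tightening, 0 to 1.9, starts loose at 0 to 0.2. It has a steady friction of about 0.25 N m and stays where it is left; once the shoe bites (anywhere from 0.6 to 1.6 rad) the torque rises by 0.005 N m per N of clamping force. 12 to 60 N of clamping force is right: aim for 25 to 40 N, 0.12 to 0.2 N m above the running torque.
- stop: White plastic block 25 (x) x 60 (y) x 53 mm set rigidly astride the rail, its top 66 mm above the counter, axes as the rail's. Origin on the counter below its middle. Where along the rail it stands changes (30 to 85 mm in rail x).
- stop_face (a point): Middle of the stop's face that the carriage comes to rest on, 12.5 mm before its middle (towards the open end), 48 mm above the counter.
- shoe: Brass clamp shoe 16 x 10 x 7 mm inside the channel's +y wall, hardly visible; its origin is at its middle, at y = +30.4 mm and z = 20 mm in the carriage's frame with the knob at 0.
- bowl: Terracotta bowl, 140 mm across, 60 mm tall, a bystander. Origin under its centre.
- jar: Small glass jar with a twist cap, 52 mm across, 75 mm tall, a bystander. Origin under its centre.
- press: White plastic empanada press lying closed, 125 mm round with a 40 mm handle, 20 mm tall, a bystander. Origin under its middle.
- rolling_pin: Wooden rolling pin 360 mm long, 44 mm thick, lying along its x, a bystander. Origin under its middle.
- fork: Steel fork 180 mm long, lying along its x, a bystander. Origin under its middle.
- flour_tin: Metal tin 90 mm across, 120 mm tall, a bystander. Origin under its centre.
There are look-alikes about, which are no part of the job. What is shaped like the carriage but pink is not meant.

How it is judged:
By the outcome, as a careful person would: the job done as asked, in the order asked, and still so for the second after the job is handed in, with the robot touching nothing.
It also fails if it takes over 72 s, if anything falls off the work surface, if the arm or the gripper's body presses on something with over 40 N, if the wrist force passes 120 N, or if a joint passes its speed limit or range.

## Working session

There is one attempt and no reset: what is moved stays moved. The work goes in short steps, each a Python script; the robot and the scene stay as the last script left them, time stands still between calls to the robot, and variables do not carry over. Pictures are saved under pics/ and viewed, at most 10 in all, crops included, and the job is handed in when it is done.

```bash
mkdir -p pics; ls
python3 - <<'E'
from workcell import bot
import cv2,numpy as np,pickle
d={}
for n in("scene","top","wrist"):
    c=bot.read_camera(n); d[n]=c; cv2.imwrite(f"pics/{n}0.png",c["pixels"])
    print(n,c["fx"],c["cx"],c["cy"],np.round(-np.array(c["R"]).T@c["t"],3))
pickle.dump(d,open("c0.pkl","wb"))
E
```

```text
pics
scene 505.69801637891493 281.5473264628896 210.60867127816383 [1.564 0.004 1.187]
top 481.585395754606 276.9781847605818 214.97579549550153 [0.357 0.034 1.238]
wrist 325.19226210127806 275.74845976367544 215.48643337695745 [ 0.25  -0.52   0.384]
```

View pics/top0.png

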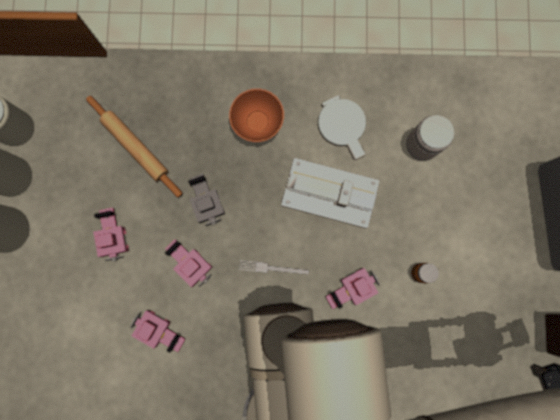

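View pics/scene0.png

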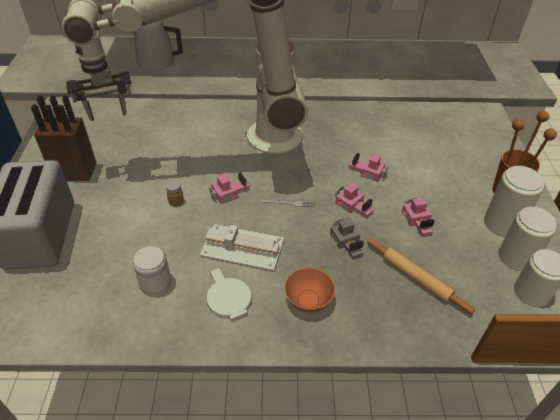

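The top view shows the grey carriage at about (206,200), with its black knob at (199,181) and wheel at (211,222). Four pink look-alikes sit at (110,240), (190,265), (152,328) and (360,287). The grey one is the one meant, because pink is excluded. The rail plate is around (330,193) with the stop at (345,193), so the open end is on the left. I'll confirm this in an enlarged crop.

Run:
```python
import pickle,cv2,numpy as np
d=pickle.load(open("c0.pkl","rb"))
p=d["top"]["pixels"]
a=cv2.resize(p[150:250,180:240],None,fx=6,fy=6,interpolation=cv2.INTER_CUBIC)
b=cv2.resize(p[150:235,275:390],None,fx=7,fy=7,interpolation=cv2.INTER_CUBIC)[:,:]
b=cv2.convertScaleAbs(b,alpha=1.0)
cv2.imwrite("pics/cropA.png",a);cv2.imwrite("pics/cropB.png",b[:595,:800])
```

```text
(no output)
```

View pics/cropA.png

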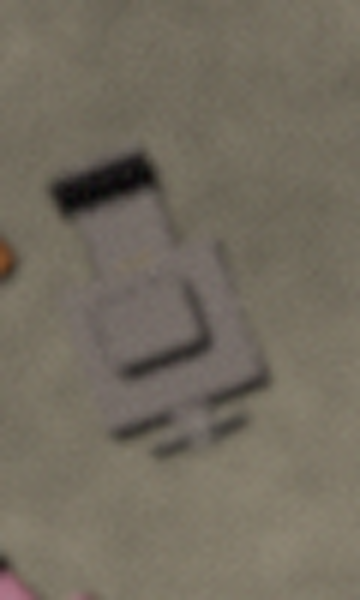

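View pics/cropB.png

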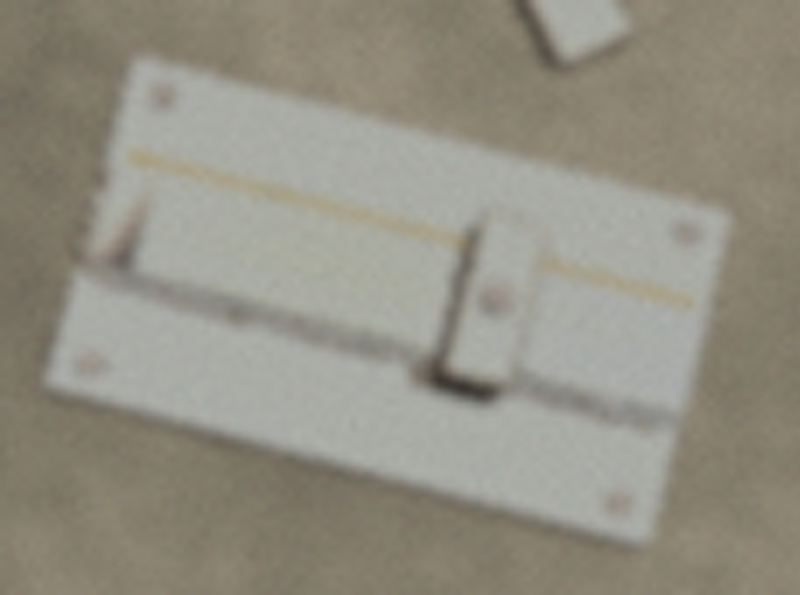

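```bash
cat > h.py <<'E'
import numpy as np,cv2,pickle
from scipy.spatial.transform import Rotation as Rn
from scipy.optimize import least_squares
def project(c,X):
    P=np.atleast_2d(X)@np.array(c["R"]).T+np.array(c["t"])
    if c.get("fish"):
        r=np.hypot(P[:,0],P[:,1]);th=np.arctan2(r,P[:,2]);k=th/np.maximum(r,1e-9)
        u=P[:,:2]*k[:,None]
    else: u=P[:,:2]/P[:,2:]
    return u*[c["fx"],c["fy"]]+[c["cx"],c["cy"]]
def pose(p,X):  # p=x,y,yaw ; X local
    c,s=np.cos(p[2]),np.sin(p[2]);X=np.atleast_2d(X)
    return np.c_[p[0]+c*X[:,0]-s*X[:,1],p[1]+s*X[:,0]+c*X[:,1],X[:,2]]
def fit(c,X,uv,p0):
    X=np.array(X,float);uv=np.array(uv,float)
    r=least_squares(lambda p:(project(c,pose(p,X))-uv).ravel(),p0,x_scale=[.01,.01,.05],loss="soft_l1")
    return r.x,np.round(project(c,pose(r.x,X))-uv,1)
def down(psi): # tool pointing down, tool x along world angle psi, tool y = psi-90deg
    return (Rn.from_euler("z",psi)*Rn.from_euler("x",np.pi)).as_rotvec()
E
python3 - <<'E'
from h import *
d=pickle.load(open("c0.pkl","rb"));c=d["top"]
f=lambda q,s,o:(np.array(q)+.5)/s-.5+o
B=f([(135,58),(732,210),(650,545),(45,385),(490,212)],7,[275,150])[:4]
X=[(-.115,.065,.013),(.115,.065,.013),(.115,-.065,.013),(-.115,-.065,.013)]
p,r=fit(c,X,B,[.45,-.1,-1.8]);print("plate",p,r.tolist())
S=f([(490,208),(550,225),(508,388),(443,372)],7,[275,150])
X=[(-.0125,.03,.066),(.0125,.03,.066),(.0125,-.03,.066),(-.0125,-.03,.066)]
q,r=fit(c,X,S,[.45,-.1,-1.8]);print("stop",q,r.tolist())
dd=q[:2]-p[:2];print("stop in rail",dd@[np.cos(p[2]),np.sin(p[2])],dd@[-np.sin(p[2]),np.cos(p[2])])
A=f([(95,302),(185,275),(208,345),(125,372),(68,295),(218,240),(270,378),(112,435),(50,185),(143,150),(158,185),(65,215)],6,[180,150])
X=[(a*.02,b*.015,.073) for a,b in((-1,1),(1,1),(1,-1),(-1,-1))]+[(a*.035,b*.032,.036) for a,b in((-1,1),(1,1),(1,-1),(-1,-1))]+[(a*.022,.068+b*.006,.052) for a,b in((-1,1),(1,1),(1,-1),(-1,-1))]
p,r=fit(c,X,A,[.4,.2,-1.3]);print("carr",p,r.tolist())
w=d["wrist"];from workcell import bot
T=bot.current_ee_pos();R=Rn.from_rotvec(bot.current_tool_rot()).as_matrix()
C=-np.array(w["R"]).T@w["t"]
print("cam in tool",R.T@(C-T),(np.array(w["R"])@R).round(3),w["fx"])
E
```

```text
plate [ 0.56447359 -0.09312752 -1.80965114] [[-0.4, -0.8], [0.5, -0.2], [0.3, 0.4], [-0.4, 0.4]]
stop [ 0.55627781 -0.12560671 -1.823644  ] [[-0.7, -0.0], [0.5, 0.2], [0.3, 0.1], [-0.2, -0.3]]
stop in rail 0.033496132629725776 -0.00027884096051043056
carr [ 0.5192117   0.21890654 -1.18740281] [[-0.2, 1.0], [0.2, -0.2], [0.5, -0.5], [-1.0, 0.7], [-1.0, 0.2], [0.1, -0.3], [0.0, 0.1], [0.2, 0.4], [0.2, 0.2], [1.2, -0.1], [0.3, -1.5], [-0.8, -0.4]]
cam in tool [ 0.06713033 -0.00114139 -0.17055123] [[ 0.     1.    -0.   ]
 [-0.971  0.    -0.239]
 [-0.239  0.     0.971]] 325.19226210127806
```

Crop A confirms the grey carriage, with its black knob at the upper left and its wheel below. Crop B shows the plate with the brass strip on its upper (+y) side, the lead-in taper at the left (open end) and the stop about 33 mm along. Next I'll look from close by.

Run:
```python
from h import *
from workcell import bot
rail=np.array([.5645,-.0931,-1.8097]);car=np.array([.5192,.2189,-1.1874])
bot.set_gripper(.46,20)
out={}
for n,p,X,z in(("rail",rail,(-.06,0,0),.15),("car",car,(0,0.0,0),.16)):
    P=pose(p,X)[0];P[2]=z
    bot.goto(P,down(p[2]+np.pi)); bot.hold(.3)
    c=bot.read_camera("wrist");c["fish"]=1;out[n]=c
    print(n,bot.current_clock(),np.round(bot.current_joints(),2),np.round(bot.current_ee_pos(),3),bot.current_contact_force())
    cv2.imwrite(f"pics/w_{n}.png",cv2.resize(c["pixels"],(800,600),interpolation=cv2.INTER_CUBIC))
pickle.dump(out,open("c1.pkl","wb"))
```

```text
rail 3.65 [-0.27  0.23  1.65 -0.    1.27 -0.03] [ 0.579 -0.035  0.15 ] [-0.33339854  0.11922854 -0.25762675]
car 5.0167 [ 0.18  0.18  1.69 -0.    1.28 -0.2 ] [0.52  0.218 0.16 ] [-1.02878512  0.70754338 -0.00455785]
```

View pics/w_rail.png

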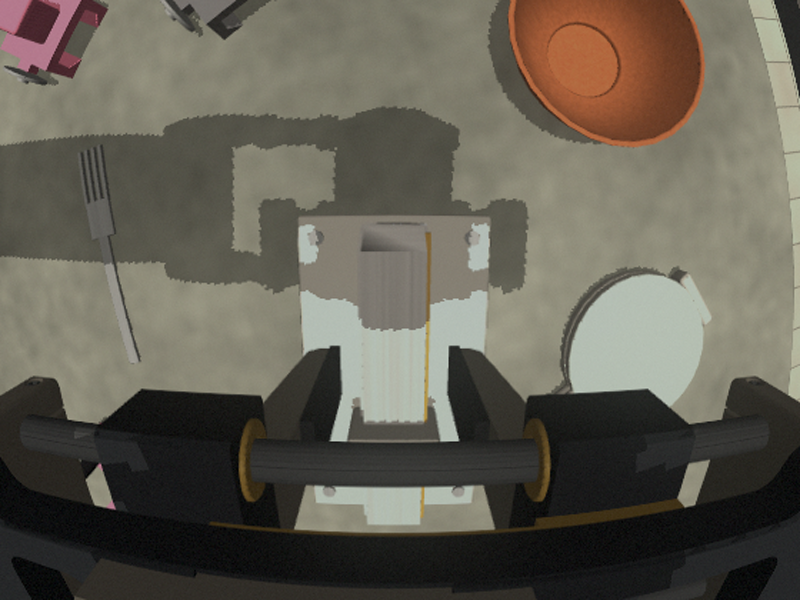

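View pics/w_car.png

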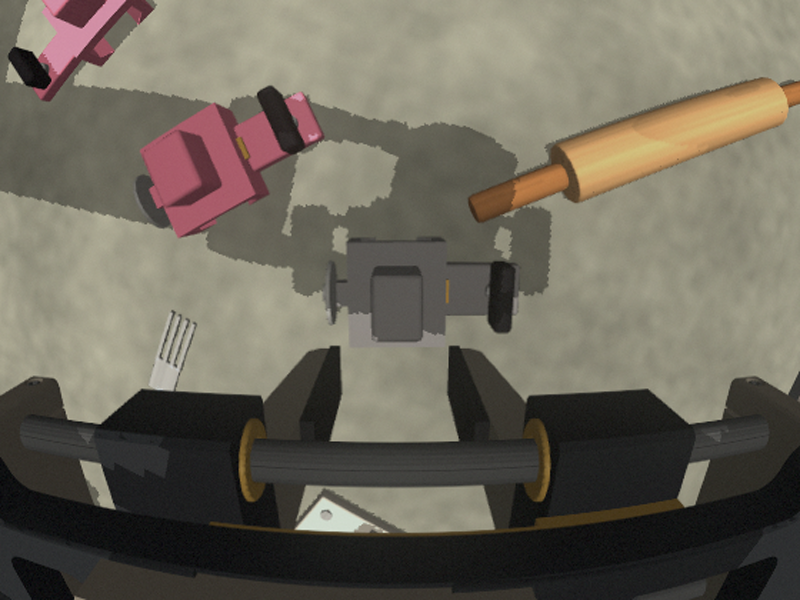

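Rail view: the plate's open-end corners are at (299,217) and (491,217), with the head edges at u≈360 and 427. Carriage view: the saddle spans (348,240) to (446,347), and the top of the grip block spans (371,276) to (423,341).

Run:
```python
from h import *
d=pickle.load(open("c1.pkl","rb"))
f=lambda q:(np.array(q)+.5)*.7-.5
c=d["car"]
X=[(-.035,-.032,.036),(-.035,.032,.036),(.035,.032,.036),(.035,-.032,.036),(-.02,-.015,.073),(-.02,.015,.073),(.02,.015,.073),(.02,-.015,.073)]
uv=[(348,240),(445,240),(446,347),(348,347),(371,276),(422,276),(423,341),(371,341)]
p,r=fit(c,X,f(uv),[.52,.22,-1.187]);print("car",p,r.tolist())
for s in(0,4):
  print(fit(c,X[s:s+4],f(uv[s:s+4]),[.52,.22,-1.187])[0])
c=d["rail"];g=cv2.cvtColor(c["pixels"],cv2.COLOR_BGR2GRAY).astype(float)
for v in(175,190,205,215,240,250,260,270,280):
  print(v,[int(x) for x in g[v,225:315]] if v in(190,215,250) else "")
p0=np.array([.5645,-.0931,-1.8097])
X=[(-.115,-.065,.013),(-.115,.065,.013)]
print(project(c,pose(p0,X))/.7)
```

```text
car [ 0.51977471  0.22235983 -1.18478503] [[-1.3, 1.2], [1.1, 0.9], [-1.1, -0.8], [0.7, -0.5], [-0.6, -1.1], [1.0, -1.2], [-0.2, 0.7], [0.2, 0.8]]
[ 0.5198453   0.22266547 -1.18604588]
[ 0.51978855  0.22211497 -1.18213088]
175 
190 [129, 126, 126, 127, 126, 127, 127, 128, 126, 127, 127, 126, 126, 129, 126, 127, 128, 128, 127, 126, 125, 129, 126, 127, 126, 122, 122, 119, 122, 119, 119, 119, 121, 121, 123, 122, 122, 121, 120, 119, 121, 122, 117, 118, 120, 122, 120, 121, 118, 118, 120, 119, 119, 122, 119, 121, 120, 119, 122, 124, 125, 122, 119, 115, 120, 121, 125, 123, 121, 119, 121, 124, 121, 120, 106, 101, 118, 126, 128, 127, 127, 127, 130, 127, 128, 126, 128, 127, 125, 127]
205 
215 [185, 186, 184, 186, 185, 185, 185, 187, 185, 186, 184, 186, 184, 185, 186, 184, 187, 186, 186, 186, 186, 186, 186, 184, 187, 163, 132, 122, 119, 116, 118, 117, 119, 120, 121, 121, 122, 124, 119, 120, 121, 119, 115, 120, 119, 121, 121, 119, 118, 117, 120, 119, 119, 117, 118, 118, 120, 121, 122, 123, 122, 121, 115, 117, 118, 121, 121, 121, 119, 119, 122, 124, 124, 110, 102, 117, 173, 185, 186, 186, 186, 187, 184, 184, 186, 184, 187, 186, 187, 187]
240 
250 [57, 56, 52, 41, 38, 34, 37, 38, 35, 37, 36, 40, 38, 139, 186, 185, 186, 185, 188, 186, 185, 185, 185, 185, 185, 187, 187, 186, 183, 181, 182, 183, 183, 182, 184, 186, 185, 185, 184, 185, 186, 185, 184, 182, 184, 185, 185, 181, 182, 183, 183, 183, 181, 179, 180, 184, 184, 184, 186, 187, 185, 184, 178, 181, 184, 188, 186, 184, 183, 185, 185, 185, 169, 155, 152, 182, 187, 185, 188, 187, 185, 187, 186, 185, 185, 185, 185, 186, 185, 39]
260 
270 
280 
[[296.98540878 215.69275919]
 [491.54880587 215.63940163]]
```

Run:
```python
from h import *
c=pickle.load(open("c1.pkl","rb"))["rail"]
img=cv2.GaussianBlur(c["pixels"],(0,0),.8).astype(float)
G=np.abs(cv2.Sobel(img,cv2.CV_64F,1,0,ksize=3)).sum(2);GV=np.abs(cv2.Sobel(img,cv2.CV_64F,0,1,ksize=3)).sum(2)
def peak(a,u,w=4):
    i0=int(round(u));k=np.arange(i0-w,i0+w+1);a=a[k]
    j=a.argmax()
    if j in(0,2*w) or a[j]<60:return None
    d=(a[j-1]-a[j+1])/(2*(a[j-1]-2*a[j]+a[j+1]));return k[j]+d
def lines(p):
    out=[]
    t=np.linspace(-.11,-.03,33)
    for y,z,n in((-.065,.013,"PL"),(.065,.013,"PR"),(-.023,.027,"DL")):
        X=np.array([(a,y,z) for a in t if n!="DL" or a>-.08])
        for x in X:
            u,v=project(c,pose(p,x))[0]
            m=peak(G[int(round(v))],u)
            if m is not None: out.append((x,0,m,n))
    for y in np.linspace(-.05,.05,21):
        x=np.array((-.115,y,.013));u,v=project(c,pose(p,x))[0]
        m=peak(GV[:,int(round(u))],v)
        if m is not None: out.append((x,1,m,"E"))
    return out
p=np.array([.5645,-.0931,-1.8097])
for it in range(3):
    o=lines(p);X=np.array([a[0] for a in o]);k=np.array([a[1] for a in o]);m=np.array([a[2] for a in o])
    F=lambda q:project(c,pose(q,X))[np.arange(len(k)),k]-m
    p=least_squares(F,p,x_scale=[.01,.01,.05],loss="soft_l1",f_scale=.3).x
r=F(p);n=np.array([a[3] for a in o])
print(p,{a:(int((n==a).sum()),r[n==a].mean().round(2),r[n==a].std().round(2)) for a in set(n)})
np.save("rail.npy",p)
```

```text
[ 0.56394377 -0.09336092 -1.80968766] {np.str_('PR'): (33, np.float64(0.94), np.float64(0.65)), np.str_('DL'): (7, np.float64(-0.8), np.float64(1.37)), np.str_('E'): (21, np.float64(0.03), np.float64(0.06)), np.str_('PL'): (33, np.float64(-0.61), np.float64(0.35))}
```

Run:
```python
from h import *
from workcell import bot
d=pickle.load(open("c1.pkl","rb"))["rail"]
for z,uv in((.06,[(513,35),(690,20),(625,146)]),):
  for q in uv:
    q=(np.array(q)+.5)*.7-.5
    print("bowl rim",least_squares(lambda s:(project(d,[s[0],s[1],z])[0]-q),[.75,.1]).x.round(3))
car=np.array([.5198,.2224,-1.1848]);R=down(car[2]+np.pi)
bot.goto([car[0],car[1],.11],R)
bot.line_to([car[0],car[1],.040],max_speed=.06)
print(bot.current_contact_force().round(1))
bot.set_gripper(0,30);bot.hold(.3)
print(bot.current_opening()*92,bot.current_grip_force(),bot.current_ee_pos().round(4),bot.current_contact_force().round(1),bot.current_ft_torque().round(2))
bot.line_to([car[0],car[1],.14],max_speed=.1);bot.hold(.3)
print(bot.current_contact_force().round(1),bot.current_ft_torque().round(2),bot.current_clock())
P=pose(np.load("rail.npy"),(-.155,0,0))[0]
j=bot.inverse_kinematics([P[0],P[1],.14],down(-1.8097+np.pi));print(P,np.round(j,2))
```

```text
bowl rim [0.684 0.109]
bowl rim [0.816 0.113]
bowl rim [0.738 0.033]
[-0.3  0.1  0.1]
29.82714484880876 29.9921116232872 [0.5198 0.2224 0.0403] [-3.  -1.   5.1] [-0.15  0.33 -0.03]
[-0.  -0.1 -5.4] [-0.04 -0.04 -0.02] 8.7333
[0.60062073 0.05723722 0.        ] [-0.11  0.29  1.59 -0.    1.26  0.13]
```

```bash
cat > ins.py <<'E'
from h import *
from workcell import bot
rail=np.array([.5641,-.0932,-1.8097]);ex=np.array([np.cos(rail[2]),np.sin(rail[2]),0]);ey=np.array([-ex[1],ex[0],0]);ez=np.array([0,0,1.])
M=np.c_[ex,ey,ez]
def W(x,y,z): return pose(rail,(x,y,0))[0]+[0,0,z]
def rf(b): return M.T@(np.array(bot.current_contact_force())-b)
def here():
    q=M.T@(np.array(bot.current_ee_pos())-[rail[0],rail[1],0]);return q
E
python3 - <<'E'
from ins import *
R=down(rail[2]+np.pi)
bot.goto(W(-.165,0,.13),R)
bot.line_to(W(-.165,0,.0585),max_speed=.1);bot.hold(.4)
b=np.array(bot.current_contact_force());np.save("b.npy",b);print("base",b.round(2),here().round(4),bot.current_clock())
c=bot.read_camera("wrist");cv2.imwrite("pics/pre.png",cv2.resize(c["pixels"],(800,600),interpolation=cv2.INTER_CUBIC))
t=np.zeros(2);x=-.165
while x<-.095:
    x+=.003;bot.line_to(W(x,t[0],.0585+t[1]),max_speed=.03)
    f=rf(b);print(round(x,3),f.round(1),(t*1e3).round(2),bot.current_ft_torque()[2].round(2))
    if abs(f[0])>9 or np.abs(f).max()>15: print("STOP");break
    t+=np.clip(f[1:]*1e-4,-.0004,.0004)
print(here().round(4),bot.current_clock())
E
```

```text
base [-2.53 -0.72 -2.6 ] [-0.165   0.0002  0.0588] 10.7417
-0.162 [-0.2  2.  -2.6] [0. 0.] 0.02
-0.159 [-1.7  2.2 -2.1] [ 0.2  -0.26] -0.02
-0.156 [-0.9  1.9 -2.6] [ 0.42 -0.47] -0.02
-0.153 [-1.4  2.6 -2.6] [ 0.61 -0.73] 0.03
-0.15 [-1.2  2.1 -3.1] [ 0.87 -1.  ] -0.0
-0.147 [-2.   3.4 -3.4] [ 1.08 -1.31] 0.01
-0.144 [-1.8  1.9 -2. ] [ 1.42 -1.65] -0.01
-0.141 [-1.4  2.7 -2. ] [ 1.61 -1.84] 0.04
-0.138 [-1.5  2.9 -2.1] [ 1.89 -2.05] -0.05
-0.135 [-1.5  1.7 -2. ] [ 2.18 -2.26] 0.06
-0.132 [-5.3  1.6  1.7] [ 2.35 -2.46] -0.12
-0.129 [-7.9 -0.2  2.8] [ 2.51 -2.28] -0.17
-0.126 [-7.1 -1.1  4.8] [ 2.49 -2.  ] -0.13
-0.123 [-5.1 -1.6  4.1] [ 2.38 -1.6 ] -0.13
-0.12 [-3.5 -1.2  1.5] [ 2.22 -1.2 ] -0.12
-0.117 [-3.2 -1.4 -0.4] [ 2.1  -1.05] -0.17
-0.114 [-5.3 -1.4 -0.7] [ 1.96 -1.09] -0.14
-0.111 [-5.8 -0.3 -0.9] [ 1.82 -1.16] -0.07
-0.108 [-6.3 -0.7  1.1] [ 1.79 -1.25] -0.05
-0.105 [-4.4 -1.1  0.4] [ 1.72 -1.14] -0.07
-0.102 [-4.2 -0.4 -1.1] [ 1.62 -1.1 ] -0.08
-0.099 [-4.9  0.4 -0.5] [ 1.58 -1.22] -0.09
-0.096 [-5.3 -0.9 -1. ] [ 1.62 -1.27] -0.1
-0.093 [-5.4 -1.   0.7] [ 1.53 -1.37] -0.11
[-0.0935  0.0013  0.0572] 16.7917
```

View pics/pre.png

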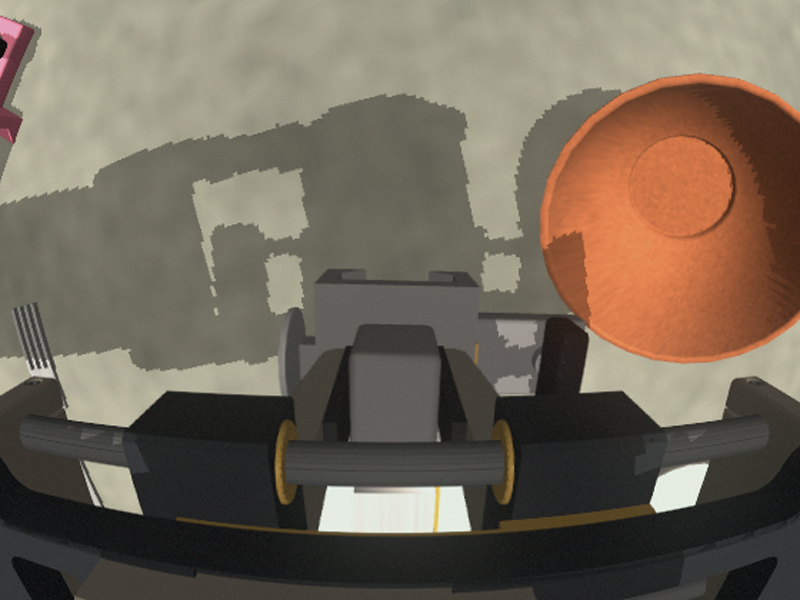

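The pre-fit picture shows the carriage square in the fingers, centred on the rail ahead, and clear of the bowl (rim at 585,330). The forces and the roughly 58 mm of travel onto the rail suggest it has engaged. I'll correct the force zero for weight settling, then go on to the stop.

Run:
```python
from ins import *
b=np.load("b.npy")+M@np.array([-1.4,2.3,-2.5]);np.save("b2.npy",b)
t=np.array([.0013,-.0014]);x=-.093;run=[]
while x<.0:
    s=.003 if x<-.032 else .0006
    x+=s;bot.line_to(W(x,t[0],.0585+t[1]),max_speed=.03 if s>.001 else .012)
    f=rf(b);print(round(x,4),f.round(1),(t*1e3).round(2),bot.current_ft_torque()[2].round(2))
    ref=np.median(run[-6:]) if run else -4
    if f[0]<ref-5.5 or f[0]<-12: print("STOP");break
    run.append(f[0]);t+=np.clip(f[1:]*1e-4,-.0003,.0003)
bot.hold(.3);print(rf(b).round(1),here().round(4),bot.current_clock())
```

```text
-0.09 [-3.8 -2.3  2.3] [ 1.3 -1.4] -0.05
-0.087 [ 0.6 -1.9 -0.8] [ 1.07 -1.17] 0.01
-0.084 [-0.4 -1.3 -1. ] [ 0.88 -1.25] -0.01
-0.081 [ 0.3 -1.7 -0. ] [ 0.75 -1.34] -0.03
-0.078 [-0.5 -0.2 -0.6] [ 0.57 -1.34] 0.01
-0.075 [-0.1 -0.9 -0.2] [ 0.56 -1.4 ] -0.06
-0.072 [1.6 0.5 0.1] [ 0.47 -1.42] 0.05
-0.069 [ 0.7 -0.3  1. ] [ 0.52 -1.41] 0.02
-0.066 [ 0.8 -0.4 -0.1] [ 0.49 -1.3 ] 0.02
-0.063 [ 0.1 -0.5  0.5] [ 0.45 -1.32] 0.07
-0.06 [ 0.5 -0.2  0.4] [ 0.4  -1.27] 0.02
-0.057 [0.4 0.3 0.6] [ 0.38 -1.22] -0.03
-0.054 [0.2 0.5 0.5] [ 0.42 -1.17] -0.03
-0.051 [-0.6 -0.   0.3] [ 0.47 -1.12] -0.01
-0.048 [-0.  -0.1 -0.9] [ 0.47 -1.09] 0.03
-0.045 [0.3 0.  0.4] [ 0.45 -1.17] 0.07
-0.042 [ 0.2 -0.4 -0.1] [ 0.45 -1.13] 0.04
-0.039 [ 1.3  0.3 -0.4] [ 0.42 -1.15] -0.01
-0.036 [-0.2 -0.5  0.6] [ 0.45 -1.19] -0.0
-0.033 [-0.2 -0.2  0.3] [ 0.4  -1.12] 0.01
-0.03 [-0.1  0.6 -0.3] [ 0.38 -1.09] -0.05
-0.0294 [ 0.6 -0.2 -0.7] [ 0.44 -1.12] 0.03
-0.0288 [-0.8  0.5  0.3] [ 0.42 -1.19] -0.05
-0.0282 [-0.3  0.1  0.1] [ 0.47 -1.16] 0.0
-0.0276 [ 1.  -0.1  0.1] [ 0.48 -1.15] -0.01
-0.027 [0.9 0.7 0.6] [ 0.46 
[... 409 characters left out ...]
1 [-0.1 -0.4 -0.1] [ 0.43 -1.3 ] 0.02
-0.0204 [0.1 0.  0.1] [ 0.39 -1.31] -0.01
-0.0198 [ 1.2  0.5 -0.3] [ 0.39 -1.3 ] -0.01
-0.0192 [ 0.6  0.1 -0.8] [ 0.44 -1.33] 0.01
-0.0186 [0.3 0.1 1.1] [ 0.44 -1.41] -0.01
-0.018 [0.9 0.7 0.3] [ 0.46 -1.3 ] 0.08
-0.0174 [-0.7  0.2 -0.3] [ 0.53 -1.27] 0.04
-0.0168 [0.2 0.9 0.3] [ 0.54 -1.29] -0.04
-0.0162 [ 0.5 -0.7  0.1] [ 0.63 -1.26] -0.03
-0.0156 [-0.9 -0.4  0.7] [ 0.57 -1.25] -0.01
-0.015 [ 0.1  0.7 -0. ] [ 0.52 -1.18] 0.07
-0.0144 [-2.8 -0.3  1.5] [ 0.59 -1.19] 0.04
-0.0138 [-5.   0.1  1.1] [ 0.57 -1.04] 0.15
-0.0132 [-5.9 -0.7 -0.2] [ 0.58 -0.93] 0.2
-0.0126 [-8.4  0.5  0.6] [ 0.51 -0.95] 0.18
STOP
[-7.7  0.2  0.7] [-0.0146  0.0003  0.0575] 29.5917
```

Run:
```python
from ins import *
bot.line_to(W(-.0136,.0005,.0575),max_speed=.02)
print(rf(np.load("b2.npy")).round(1))
bot.set_gripper(.46,20)
bot.line_to(W(-.0146,.0005,.13),max_speed=.12)
bot.line_to(W(-.035,.068,.13),max_speed=.12)
bot.set_gripper(.28);bot.hold(.2)
c=bot.read_camera("wrist");c["fish"]=1;pickle.dump(c,open("c2.pkl","wb"))
o=(150,100)
cv2.imwrite("pics/knob.png",cv2.resize(c["pixels"][120:310,140:393],(800,600),interpolation=cv2.INTER_CUBIC))
print(bot.current_clock(),bot.current_opening()*92)
for a in(0,.1,.2):
  k=pose([-.0146,.0685,-a],[(-.022,-.006,.069),(-.022,.006,.069),(.022,.006,.069),(.022,-.006,.069)])
  q=project(c,pose(rail,k));print(a,((q-[140,120])*[800/253,600/190]).round(0).tolist())
```

```text
[-5.3 -1.4  0.8]
32.4083 25.821177713460088
0 [[408.0, 339.0], [459.0, 339.0], [457.0, 509.0], [409.0, 509.0]]
0.1 [[417.0, 337.0], [468.0, 342.0], [448.0, 511.0], [400.0, 507.0]]
0.2 [[427.0, 336.0], [477.0, 346.0], [439.0, 512.0], [392.0, 503.0]]
```

View pics/knob.png

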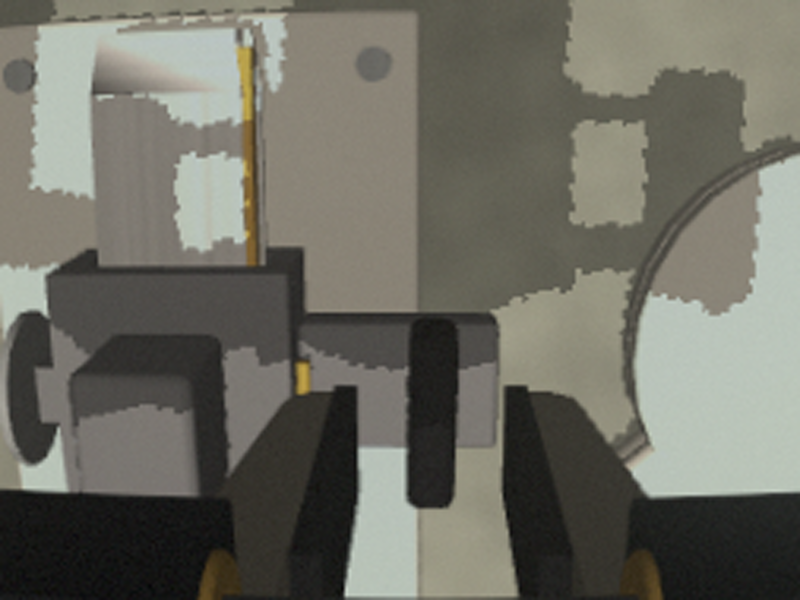

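The picture shows the carriage on the rail. The knob bar spans (410,320) to (455,505), where it was predicted for an angle of about 0. Now I'll tighten it.

```bash
cat > turn.py <<'E'
from ins import *
def sense(n=4):
    A=[]
    for _ in range(n):
        bot.hold(.02);A.append(np.r_[M.T@np.array(bot.current_contact_force()),bot.current_ft_torque()[2]])
    return np.mean(A,0)
def rot(a): return down(rail[2]+np.pi-a)
E
python3 - <<'E'
from turn import *
bot.goto(W(-.0146,.0685,.09),rot(0))
bot.line_to(W(-.0146,.0685,.0425),max_speed=.06);bot.hold(.3)
b=sense(8);np.save("b3.npy",b);print("base",b.round(2))
bot.set_gripper(0,40);bot.hold(.2)
s=sense()-b;print("grip",s.round(2),bot.current_opening()*92,here().round(4),bot.current_clock())
p=np.array([-.0146,.0685]);p+=np.clip(s[:2]*1e-4,-.0007,.0007)
a=0;run=[]
while a<1.75:
    a+=.08 if a<.5 else .04
    bot.goto(W(p[0],p[1],.0425),rot(a))
    s=sense()-b;print(round(a,2),s.round(2),(p*1e3).round(2),round(bot.current_clock(),2))
    ref=np.median(run) if len(run)>3 else .25
    if s[3]>ref+.13 and a>.4 or np.abs(s[:2]).max()>20: print("BITE?",ref);break
    if a>.2:run.append(s[3])
    p+=np.clip(s[:2]*1.5e-4,-.0005,.0005)
    if bot.current_clock()>50:break
np.save("st.npy",np.r_[p,a])
E
```

```text
base [ 0.3  -0.24  0.09 -0.01]
grip [-1.04 -0.76  0.56 -0.23] 12.007270725106277 [-0.0147  0.0684  0.0425] 34.7083
0.08 [ 0.42 -1.04  0.69  0.01] [-14.7   68.42] 35.02
0.16 [ 0.89  0.02 -0.33  0.03] [-14.64  68.27] 35.34
0.24 [0.41 0.04 0.14 0.01] [-14.51  68.27] 35.66
0.32 [-0.13  0.26 -0.65 -0.03] [-14.44  68.28] 35.98
0.4 [-0.46  1.02 -0.44 -0.04] [-14.46  68.32] 36.29
0.48 [-0.74  0.92 -0.45 -0.07] [-14.53  68.47] 36.61
0.56 [-0.46  0.48 -0.89 -0.02] [-14.65  68.61] 36.92
0.6 [ 0.44  0.65 -0.16  0.1 ] [-14.71  68.68] 37.24
0.64 [ 0.52  0.72 -0.39  0.08] [-14.65  68.78] 37.56
0.68 [ 0.53  0.64 -0.1   0.11] [-14.57  68.88] 37.88
BITE? -0.02306976005794647
```

Run:
```python
from turn import *
b=np.load("b3.npy");x,y,a=np.load("st.npy");p=np.array([x,y])
for i in range(10):
    a+=.02;t0=bot.current_clock()
    bot.line_to(W(p[0],p[1],.0425),rot(a),max_speed=.15);t1=bot.current_clock()
    m0=bot.current_ft_torque()[2]-b[3];s=sense(3)-b
    print(round(a,2),round(m0,2),s.round(2),(p*1e3).round(2),round(t1-t0,3),round(bot.current_clock(),2))
    p+=np.clip(s[:2]*1.5e-4,-.0005,.0005)
    if s[3]>.4:break
np.save("st.npy",np.r_[p,a])
psi=Rn.from_rotvec(bot.current_tool_rot()).as_matrix()[:,0];print("actual",rail[2]+np.pi-np.arctan2(psi[1],psi[0]))
```

```text
0.7 0.22 [ 0.41  1.08 -0.03  0.21] [-14.57  68.88] 0.25 38.17
0.72 0.2 [ 0.76 -0.45  0.67  0.23] [-14.51  69.04] 0.25 38.48
0.74 0.2 [-0.37  0.7  -0.16  0.22] [-14.39  68.98] 0.25 38.77
0.76 0.22 [-0.34  0.12 -0.02  0.2 ] [-14.45  69.08] 0.25 39.08
0.78 0.2 [-0.77  0.08  0.39  0.22] [-14.5  69.1] 0.25 39.38
0.8 0.22 [-0.84  0.59 -0.15  0.22] [-14.62  69.11] 0.25 39.67
0.82 0.25 [ 0.38  0.11 -0.38  0.27] [-14.74  69.2 ] 0.25 39.98
0.84 0.25 [0.19 0.53 0.03 0.26] [-14.68  69.22] 0.25 40.27
0.86 0.28 [0.13 0.27 0.3  0.26] [-14.65  69.3 ] 0.25 40.58
0.88 0.25 [-0.23  0.3   0.02  0.32] [-14.63  69.34] 0.25 40.88
actual 0.8796218106128748
```

Run:
```python
from turn import *
b=np.load("b3.npy");x,y,a=np.load("st.npy");p=np.array([x,y])
h=[]
for i in range(25):
    a+=.02
    bot.line_to(W(p[0],p[1],.0425),rot(a),max_speed=.15)
    s=sense(3)-b;h.append(s[3])
    print(round(a,2),s.round(2),(p*1e3).round(2),round(bot.current_clock(),2))
    p+=np.clip(s[:2]*1.5e-4,-.0005,.0005)
    if s[3]>.365:break
np.save("st.npy",np.r_[p,a])
```

```text
0.9 [-0.58  0.53 -0.38  0.27] [-14.67  69.38] 41.17
0.92 [0.4  0.41 0.25 0.3 ] [-14.76  69.46] 41.48
0.94 [ 0.38  0.28 -0.29  0.28] [-14.7   69.53] 41.77
0.96 [-0.33 -0.37  0.2   0.28] [-14.64  69.57] 42.08
0.98 [ 0.04  0.7  -0.55  0.33] [-14.69  69.51] 42.38
1.0 [-0.2   0.36 -0.54  0.36] [-14.68  69.62] 42.67
1.02 [-0.52  0.43 -0.82  0.32] [-14.71  69.67] 42.98
1.04 [ 0.07  0.22 -0.13  0.37] [-14.79  69.73] 43.27
```

Run:
```python
from turn import *
x,y,a=np.load("st.npy");p=np.array([x,y])
bot.set_gripper(.25);bot.hold(.3);b=sense(6);print("free",b.round(2))
bot.set_gripper(0,40);bot.hold(.2);s=sense(6)-b;print("regrip",s.round(2),here().round(4))
p+=np.clip(s[:2]*1.5e-4,-.0007,.0007)
for i in range(12):
    a+=.02
    bot.line_to(W(p[0],p[1],.0425),rot(a),max_speed=.15)
    s=sense(3)-b
    print(round(a,2),s.round(2),(p*1e3).round(2),round(bot.current_clock(),2))
    p+=np.clip(s[:2]*1.5e-4,-.0005,.0005)
    if s[3]>.385:break
np.save("st.npy",np.r_[p,a]);np.save("b3.npy",b)
```

```text
free [ 0.01  0.06 -0.01 -0.01]
regrip [-3.18 -2.27  1.92  0.38] [-0.0153  0.0694  0.0425]
1.06 [-2.28 -1.42  1.18  0.37] [-15.26  69.43] 44.98
1.08 [-0.44 -0.14  0.19  0.35] [-15.6   69.21] 45.27
1.1 [ 1.04  0.05 -0.82  0.4 ] [-15.67  69.19] 45.58
```

The torque is about 0.17 N·m above the running value of 0.21, with almost no side force on the fingers, so the clamp has bitten at roughly 30 N. Now I'll let go and check.

Run:
```python
from turn import *
bot.set_gripper(.25);bot.hold(.2)
p=here();bot.line_to(W(p[0],p[1],.15),max_speed=.12)
bot.goto(W(-.08,.03,.2),rot(0));bot.hold(.2)
c=bot.read_camera("wrist");cv2.imwrite("pics/end.png",cv2.resize(c["pixels"][80:320,120:440],(800,600),interpolation=cv2.INTER_CUBIC))
print(bot.current_clock(),bot.current_contact_force().round(1))
```

```text
48.3833 [0.7 0.2 0.3]
```

View pics/end.png

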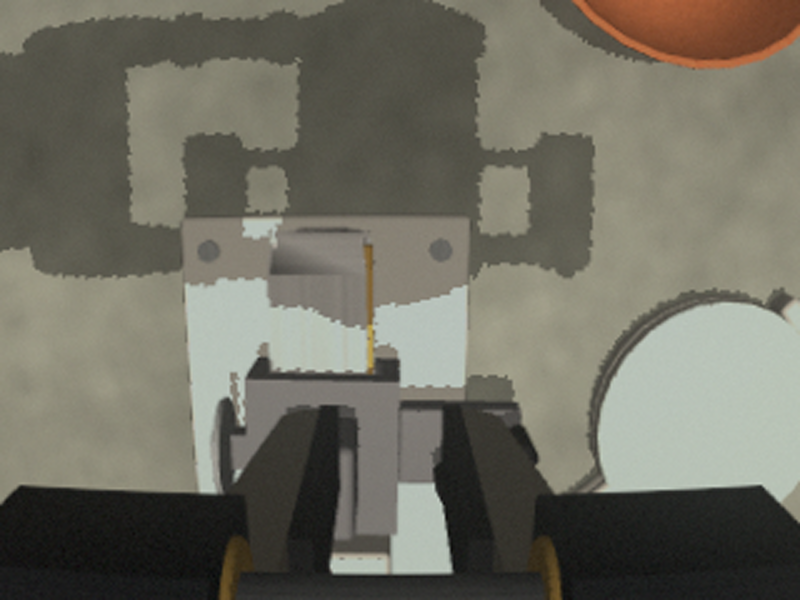

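Run:
```python
from turn import *
bot.goto(W(-.02,-.03,.24),rot(0));bot.hold(.2)
c=bot.read_camera("wrist");c["fish"]=1
q=project(c,pose(rail,[(.0205,-.028,.053),(.0205,.028,.053),(.021,-.028,.066),(.021,.028,.066),(.021,-.028,.053),(-.0495,-.03,.053)]));print(q.round(1).tolist())
o=q[:4].mean(0).astype(int);o=np.clip(o-[60,45],0,[440,330]);print(o)
cv2.imwrite("pics/end2.png",cv2.resize(c["pixels"][o[1]:o[1]+90,o[0]:o[0]+120],(800,600),interpolation=cv2.INTER_CUBIC));print(bot.current_clock())
```

```text
[[277.9, 233.3], [326.4, 233.2], [278.0, 237.1], [328.1, 237.0], [277.9, 233.7], [276.3, 172.2]]
[242 190]
49.1
```

View pics/end2.png

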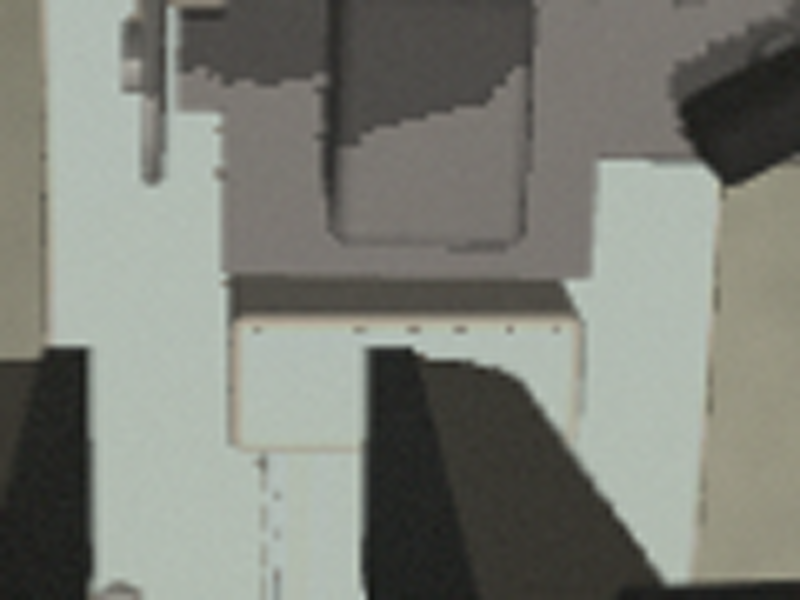

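The saddle front shows at row 231.5 and the stop's top edge at 237.7. If they were touching I'd expect 233.4 and 237, so there may be a gap of about 2 mm. I'll compare the edges before and after tightening numerically.

Run:
```python
from turn import *
bot.goto(W(-.035,.068,.13),rot(0));bot.hold(.3)
c3=bot.read_camera("wrist");c3["fish"]=1
c2=pickle.load(open("c2.pkl","rb"))
bot.goto(W(-.02,-.045,.26),rot(0));bot.hold(.3)
c4=bot.read_camera("wrist");c4["fish"]=1
pickle.dump((c3,c4),open("c34.pkl","wb"))
def edges(c,ys,z,x0,x1,n=6):
    img=cv2.GaussianBlur(c["pixels"],(0,0),.7).astype(float).mean(2)
    xs=np.arange(x0,x1,.00025);P=[]
    for y in ys:
        q=project(c,pose(rail,np.c_[xs,np.full(len(xs),y),np.full(len(xs),z)])).astype(np.float32)
        P.append(cv2.remap(img.astype(np.float32),q[None,:,0],q[None,:,1],cv2.INTER_LINEAR)[0])
    g=np.gradient(np.mean(P,0))
    from scipy.signal import find_peaks
    k=find_peaks(np.abs(g),height=.6,distance=4)[0]
    return [(round(xs[i]*1e3,1),round(float(g[i]),1)) for i in k]
for n,c in(("before",c2),("after",c3)):
    print(n,"rear",edges(c,np.linspace(-.015,.015,7),.053,-.065,-.035),"lug rear",edges(c,np.linspace(.040,.052,5),.037,-.04,-.0),"plate",edges(c,np.linspace(.03,.05,5),.013,-.125,-.105))
print("c4 rear",edges(c4,np.linspace(-.015,.0,5),.053,-.065,-.035),"front z53",edges(c4,np.linspace(-.024,-.018,5),.053,.005,.035),"stop z66",edges(c4,np.linspace(-.024,-.018,5),.066,.005,.06))
print(bot.current_clock())
```

```text
before rear [(np.float64(-58.0), -1.7), (np.float64(-55.5), -1.3), (np.float64(-51.5), -8.9), (np.float64(-49.2), 3.7)] lug rear [(np.float64(-35.0), -13.0), (np.float64(-31.7), 3.0), (np.float64(-30.7), 1.3), (np.float64(-23.0), 2.1), (np.float64(-21.7), 2.1), (np.float64(-20.5), 2.2), (np.float64(-15.0), -5.2), (np.float64(-13.0), -2.7)] plate [(np.float64(-115.0), 5.2)]
after rear [(np.float64(-63.2), 0.8), (np.float64(-60.0), -0.6), (np.float64(-58.5), -1.2), (np.float64(-56.7), -2.1), (np.float64(-54.2), -8.3), (np.float64(-52.0), 3.0), (np.float64(-38.0), -0.6), (np.float64(-36.2), -2.9)] lug rear [(np.float64(-37.2), -11.8), (np.float64(-34.7), 3.1), (np.float64(-33.7), 2.5), (np.float64(-23.0), 2.2), (np.float64(-21.5), 2.5), (np.float64(-20.5), 3.0), (np.float64(-19.5), 1.5), (np.float64(-17.5), -1.7), (np.float64(-14.0), -4.7), (np.float64(-12.2), -5.0), (np.float64(-11.2), -2.5)] plate [(np.float64(-115.0), 5.4)]
c4 rear [(np.float64(-55.0), -3.6), (np.float64(-53.7), -5.6), (np.float64(-52.5), -2.0), (np.float64(-51.2), 1.3), (np.float64(-48.0), -1.0), (np.float64(-47.0), -1.5), (np.float64(-38.5), -0.8), (np.float64(-37.5), -2.1), (np.float64(-35.7), -1.3)] front z53 [(np.float64(17.5), -4.1), (np.float64(18.8), -2.6), (np.float64(22.3), 0.8), (np.float64(23.8), 4.6), (np.float64(25.3), 9.1), (np.float64(26.5), 4.8), (np.float64(27.5), 1.5)] stop z66 [(np.float64(14.0), -4.1), (np.float64(18.5), 0.9), (np.float64(19.8), 4.8), (np.float64(20.8), 9.2), (np.float64(22.5), 5.1), (np.float64(23.8), 1.5), (np.float64(31.8), -3.1), (np.float64(33.5), -8.0), (np.float64(34.8), -4.0), (np.float64(43.5), -0.9), (np.float64(45.0), -0.8), (np.float64(51.5), -0.8), (np.float64(52.5), -0.8)]
51.1667
```

Tightening dragged the carriage back about 2.6 mm: its rear edge went from -51.5 to -54.2 mm. To mend it, I'll loosen the knob a little, push the carriage gently back to the stop, and retighten with a slight forward bias.

Run:
```python
from turn import *
clk=bot.current_clock
p=np.array([-.0175,.0695]);a=1.08
bot.goto(W(p[0],p[1],.085),rot(a))
bot.line_to(W(p[0],p[1],.0425),max_speed=.08);bot.hold(.1);b=sense(4);print("base",b.round(2),clk())
bot.set_gripper(0,40);s=sense(2)-b;print("grip",s.round(2),here().round(4),clk())
h=here();p=h[:2].copy()
a=.62;bot.goto(W(p[0],p[1],.0425),rot(a))
for i in range(14):
    p[0]+=.0006;bot.line_to(W(p[0],p[1],.0425),rot(a),max_speed=.03)
    s=sense(1)-b;print("push",(p*1e3).round(2),s.round(1),round(clk(),2))
    if s[0]<-5.5:break
    p[1]+=np.clip(s[1]*1e-4,-.0003,.0003)
a=.74;bot.goto(W(p[0],p[1],.0425),rot(a))
while clk()<64 and a<1.4:
    a+=.02;bot.line_to(W(p[0],p[1],.0425),rot(a),max_speed=.15)
    s=sense(2)-b;print(round(a,2),s.round(2),(p*1e3).round(2),round(clk(),2))
    if s[3]>.385 and a>.9:break
    p[0]+=np.clip((s[0]+4)*1.5e-4,-.0004,.0004);p[1]+=np.clip(s[1]*1.5e-4,-.0005,.0005)
bot.set_gripper(.25)
bot.line_to(W(p[0],p[1],.10),max_speed=.15);print(clk())
```

```text
base [ 0.02 -0.32  0.45  0.01] 53.0417
grip [ 1.83  4.52 -0.99  0.3 ] [-0.017   0.0708  0.0433] 53.4
push [-16.41  70.8 ] [-3.1 -1.4  5.6  0.1] 54.18
push [-15.81  70.66] [-4.5 -0.8  4.3  0.1] 54.45
push [-15.21  70.57] [-4.8 -0.7  5.3 -0. ] 54.72
push [-14.61  70.5 ] [-6.5 -1.4  4.3 -0.1] 54.98
0.76 [-3.38 -1.61  4.54  0.13] [-14.61  70.5 ] 55.52
0.78 [-4.31 -1.66  4.63  0.1 ] [-14.52  70.26] 55.8
0.8 [-4.43 -0.53  5.12  0.16] [-14.56  70.01] 56.08
0.82 [-4.09  0.06  5.13  0.18] [-14.63  69.93] 56.37
0.84 [-3.96 -0.02  4.88  0.17] [-14.64  69.94] 56.65
0.86 [-4.18 -0.19  4.76  0.19] [-14.64  69.94] 56.93
0.88 [-4.18 -0.23  4.76  0.19] [-14.66  69.91] 57.22
0.9 [-4.46  0.34  5.47  0.22] [-14.69  69.88] 57.5
0.92 [-3.1   0.26  4.82  0.25] [-14.76  69.93] 57.78
0.94 [-4.02  0.41  4.16  0.24] [-14.62  69.97] 58.07
0.96 [-3.87 -0.01  5.01  0.25] [-14.63  70.03] 58.35
0.98 [-3.6  -0.06  4.95  0.28] [-14.61  70.03] 58.63
1.0 [-4.86  0.57  4.25  0.31] [-14.55  70.02] 58.92
1.02 [-4.06  0.36  5.09  0.33] [-14.68  70.1 ] 59.2
1.04 [-3.38  0.14  4.44  0.32] [-14.69  70.16] 59.48
1.06 [-4.63  0.64  4.96  0.32] [-14.59  70.18] 59.77
1.08 [-4.45  0.32  5.17  0.35] [-14.69  70.28] 60.05
1.1 [-3.78  0.21  4.66  0.36] [-14.76  70.32] 60.33
1.12 [-3.25 -0.16  5.4   0.39] [-14.72  70.35] 60.62
61.525
```

Run:
```python
from turn import *
from scipy.signal import find_peaks
bot.goto(W(-.035,.068,.13),rot(0));bot.hold(.2)
c=bot.read_camera("wrist");c["fish"]=1;pickle.dump(c,open("c5.pkl","wb"))
c2=pickle.load(open("c2.pkl","rb"))
def edges(c,ys,z,x0,x1):
    img=cv2.GaussianBlur(c["pixels"],(0,0),.7).astype(np.float32).mean(2)
    xs=np.arange(x0,x1,.00025);P=[]
    for y in ys:
        q=project(c,pose(rail,np.c_[xs,np.full(len(xs),y),np.full(len(xs),z)])).astype(np.float32)
        P.append(cv2.remap(img,q[None,:,0],q[None,:,1],cv2.INTER_LINEAR)[0])
    g=np.gradient(np.mean(P,0));k=find_peaks(np.abs(g),height=2.5,distance=4)[0]
    return [(float(round(xs[i]*1e3,1)),round(float(g[i]),1)) for i in k]
for k in(c2,c): print("rear",edges(k,np.linspace(-.015,.015,7),.053,-.065,-.035),"lug",edges(k,np.linspace(.040,.052,5),.037,-.04,-.02))
print(bot.current_clock())
```

```text
rear [(-51.5, -8.9), (-49.2, 3.7)] lug [(-35.0, -13.0), (-31.7, 3.0)]
rear [(-54.0, -9.6), (-51.5, 3.1), (-36.0, -3.2)] lug [(-38.0, -9.7), (-34.2, 3.5), (-23.0, 2.7), (-20.5, 2.6)]
62.7917
```

The pads slid along the diagonal bar, so pushing in x did nothing. The push has to go along the bar's normal. I'll make one quick correction: loosen slightly, push along the normal, and retighten to the known angle.

Run:
```python
from turn import *
clk=bot.current_clock;z=.0433
bot.goto(W(-.0164,.070,.075),rot(1.12))
bot.line_to(W(-.0164,.070,z),max_speed=.1);b=sense(1);print(clk())
bot.set_gripper(0,40);print(here().round(4),clk())
bot.goto(W(-.0164,.070,z),rot(.92))
bot.line_to(W(-.0128,.07105,z),rot(.78),max_speed=.012)
s=sense(1)-b;print(s.round(1),here().round(4),clk())
bot.goto(W(-.0128,.0707,z),rot(1.04))
for a in(1.08,1.11):
    bot.line_to(W(-.0129,.0706,z),rot(a));s=sense(1)-b;print(a,s.round(2),here().round(4),clk())
if s[3]<.3 and clk()<67.8: bot.line_to(W(-.0129,.0706,z),rot(1.14));print((sense(1)-b).round(2))
bot.set_gripper(.25);h=here()
bot.line_to(W(h[0],h[1],.085),max_speed=.15);print(clk())
c=bot.read_camera("wrist");c["fish"]=1;pickle.dump(c,open("c6.pkl","wb"))
```

```text
64.2917
[-0.0162  0.0708  0.0441] 64.6167
[-11.2  -2.7   5.7  -0.2] [-0.0162  0.0704  0.0439] 65.4
1.08 [-8.1  -0.81  4.46  0.28] [-0.0152  0.0705  0.0439] 66.025
1.11 [-7.83 -0.88  4.13  0.36] [-0.0152  0.0706  0.0439] 66.2917
67.0917
```

Run:
```python
from ins import *
c=pickle.load(open("c6.pkl","rb"));c4=pickle.load(open("c34.pkl","rb"))[1];c2=pickle.load(open("c2.pkl","rb"));c5=pickle.load(open("c5.pkl","rb"))
# rectify at z=.053 : u=rail y, v=rail x ; 0.25mm per px
def rect(c,z,x0,x1,y0,y1,s=.0003):
    X,Y=np.meshgrid(np.arange(y0,y1,s),np.arange(x0,x1,s))
    q=project(c,pose(rail,np.c_[Y.ravel(),X.ravel(),np.full(X.size,z)])).astype(np.float32)
    return cv2.remap(c["pixels"],q[:,0].reshape(X.shape),q[:,1].reshape(X.shape),cv2.INTER_LINEAR)
a=[rect(k,.053,-.07,.05,-.04,.05) for k in(c2,c5,c6:=c)]
cv2.imwrite("pics/rect.png",cv2.resize(np.hstack([np.pad(i,((0,0),(0,6),(0,0))) for i in a]),None,fx=.86,fy=1.3))
print(a[0].shape)
```

```text
File "<stdin>", line 8
SyntaxError: assignment expression cannot be used in a comprehension iterable expression
```

Run:
```python
from ins import *
from scipy.signal import find_peaks
c=pickle.load(open("c6.pkl","rb"));c3,c4=pickle.load(open("c34.pkl","rb"));c2=pickle.load(open("c2.pkl","rb"))
def edges(c,ys,z,x0,x1,h=2.5):
    img=cv2.GaussianBlur(c["pixels"],(0,0),.7).astype(np.float32).mean(2)
    xs=np.arange(x0,x1,.00025);P=[]
    for y in ys:
        q=project(c,pose(rail,np.c_[xs,np.full(len(xs),y),np.full(len(xs),z)])).astype(np.float32)
        P.append(cv2.remap(img,q[None,:,0],q[None,:,1],cv2.INTER_LINEAR)[0])
    g=np.gradient(np.mean(P,0));k=find_peaks(np.abs(g),height=h,distance=4)[0]
    return [(float(round(xs[i]*1e3,1)),round(float(g[i]),1)) for i in k]
for n,k in(("c2",c2),("c3",c3),("c4",c4),("c6",c)):
    print(n,"px rear/front/plate",project(k,pose(rail,[(-.051,0,.053),(.02,-.02,.053),(-.115,.04,.013)])).round(0).tolist())
    for ys in((-.015,-.005),(.0,.01),(.01,.018)): print("  rear",edges(k,np.linspace(*ys,4),.053,-.065,-.035))
    print("  blk rear z73+17",edges(k,np.linspace(-.01,.01,5),.09,-.05,-.02))
    print("  plate",edges(k,np.linspace(.03,.05,5),.013,-.125,-.105))
```

```text
c2 px rear/front/plate [[191.0, 204.0], [175.0, 284.0], [244.0, 123.0]]
  rear [(-51.7, -8.6), (-49.2, 3.7)]
  rear [(-55.5, -3.5), (-51.5, -8.8), (-49.0, 3.8)]
  rear [(-58.0, -4.1), (-55.5, -3.8), (-51.5, -9.1), (-49.0, 3.8)]
  blk rear z73+17 [(-43.8, -3.0), (-34.2, 2.7), (-27.0, 3.4), (-26.0, 2.6)]
  plate [(-115.0, 5.2)]
c3 px rear/front/plate [[191.0, 204.0], [175.0, 283.0], [244.0, 123.0]]
  rear [(-54.5, -7.8), (-52.0, 2.8), (-37.0, -2.7)]
  rear [(-54.2, -9.3), (-52.0, 3.1), (-36.2, -4.1)]
  rear [(-58.0, -4.4), (-54.2, -9.7), (-51.7, 3.4)]
  blk rear z73+17 [(-37.2, 2.7), (-27.0, 4.3)]
  plate [(-115.0, 5.4)]
c4 px rear/front/plate [[315.0, 169.0], [297.0, 228.0], [343.0, 117.0]]
  rear [(-53.5, -5.0)]
  rear [(-55.0, -4.7), (-53.7, -7.8), (-48.0, -2.9), (-46.7, -3.3), (-37.0, -2.5)]
  rear [(-53.7, -6.4), (-52.5, -3.8), (-46.7, -2.6)]
  blk rear z73+17 []
  plate [(-115.0, 5.5)]
c6 px rear/front/plate [[186.0, 300.0], [262.0, 356.0], [146.0, 202.0]]
  rear []
  rear []
  rear [(-57.5, -2.7)]
  blk rear z73+17 []
  plate [(-114.5, 5.0)]
```

Run:
```python
from turn import *
clk=bot.current_clock
bot.line_to(W(-.0155,.0705,.098),max_speed=.15)
bot.goto(W(-.054,.002,.098),rot(0));print(clk())
bot.set_gripper(.08)
bot.line_to(W(-.054,.002,.066),max_speed=.12);b=sense(1);print(clk())
for x in(-.0455,-.043,-.0408,-.039,-.0378):
    bot.line_to(W(x,.002,.066),max_speed=.05);f=sense(1)-b;h=here();print(x,f.round(1),h.round(4),clk())
    if (f[0]<-14 and h[0]>-.0450) or f[0]<-24 or clk()>70.2:break
bot.line_to(W(-.054,.002,.066),max_speed=.1);print(clk(),bot.current_contact_force().round(1))
bot.job_done()
```

```text
68.3833
69.2417
-0.0455 [-3.5  0.4  1.3  0. ] [-0.0457  0.0027  0.0669] 69.575
-0.043 [-12.2   1.8   1.8   0.1] [-0.0456  0.0027  0.067 ] 69.8417
-0.0408 [-18.1   1.4   1.7   0.1] [-0.0455  0.0027  0.067 ] 70.1083
-0.039 [-24.2   1.4   2.1   0.1] [-0.0455  0.0027  0.0671] 70.375
70.675 [ 0.1  0.1 -0.7]
the job is handed in; nothing more can be done
```

The job was handed in at 70.7 s, but I could not confirm that the carriage ends against the stop, so it may fail: tightening drew it back about 2.7 mm, my last clear measurement came before two further pushes, and the final one (24 N, over the 20 N limit if it was already touching) did not move it; the clamp is tight at an estimated 30 N, and the robot had let go.

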